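# Lock the cartridge bay of the analyser

### The arm

A 6-joint arm with a two-finger parallel gripper is mounted at the origin on the work surface. World frame = base frame: x ahead of the robot, y to its left, z up, the work surface at z = 0. Lengths are in m, angles in degrees, forces in N, time in s.
With the tool pointing down it reaches from about 0.35 to 0.875 m from the base axis. Payload 4.2 kg.
Tool frame: the origin (TCP) lies on the centre line of the jaws, within the pads' length; the fingertips stand tip_reach ahead of it and the grasp point (between the pads) is the TCP (tip_reach is the distance from the TCP to the fingertips, in m); z points along the fingers, y is the line along which they close (so a half turn about z gives the same grasp; the last joint's range is limited). The gripper opens to 87 mm and grips with 3 to 60 N. Pads are 19 mm wide; open, the fingers measure 117 mm over their backs; the gripper's body (75 mm by 190 mm) begins 51 mm behind the grasp point.
Start: joints at [-61.329, 22.042, 0.453, 0, -68.411, -14.817], TCP at [0.15, -0.607, 0.242] pointing down, gripper open.
Joint ranges: [-179.83, 179.83], [-69.29, 118.12], [-61.27, 80.66], [-181.25, 117.63], [-171.15, -9.14], [-177.46, 177.46]. Speed limits (degrees/s): [159.86, 159.86, 180, 180, 180, 180].

### API

Orientations are given as a 3x3 rotation matrix whose columns are the frame's x, y, z axes.
In Python, from station import sense, capture, finish_job, tip_reach gives the robot as it stands.
- The arm moves only by the tool arm_command, never from a script. Its argument "deltas" is a list of rows, each a list of 7 numbers: the turn, a rotation vector about the tool's x, y, z in rad, then the shift along the tool's x, y, z in cm, then the closure, from -1 (fully open) to 1 (shut), so that 0 is half open. In form: [[rx, ry, rz, dx, dy, dz, hand], ...]. A call has 1 to 8 rows; each row is the pose to reach, as a shift and turn from the pose commanded when the call began, along the tool's axes at that moment; what a row does not reach only later rows make up. A row lasts 1/12 s, in which the tool goes at most 41.7 mm and 7.16 degrees, less where a joint would pass 70% of its speed; a pose out of reach is approached as far as the arm can. A call with a gripper value outside its range is refused whole. The fingers move at their own pace and stop on an object; the grip force is fixed at half the most. Time passes only in rows, so rows that repeat a pose let the fingers close. It gives the time, the measured TCP pose, the force, the opening and the grip force at its end, in the units of the state.
- sense(): the state, without advancing time (a new reading comes with each control period).
- capture(name): name is "side" or "top" or "wrist"; returns a dict with "pixels" (420x560x3 uint8, blue, green, red), "fovy" (degrees; the focal length in pixels is half the picture's height over the tangent of half this angle, whatever the lens; pixels are square), "cx", "cy" (the principal point, pixels), "rvec" (rotation vector, rad) and "tvec" (3), from world to camera coordinates, as OpenCV has them. Camera axes: x right, y down, z forward; pixel columns grow to the right and rows downward; lengths in m; the calibration is good to about 2 mm. A picture is of the moment at which its call begins. There is no depth.
- finish_job(): hands the job in; it is judged then, once.
The state is a dict: "time_s": time; "joints": joint angles; "joint_velocities": joint speeds; "effort": joint torques, N m; "tcp_pos": TCP position; "ee_rot": TCP orientation; "wrist_force": force on the tool from outside, world axes, zero at the start; "moment": the same for the moment, N m; "gripper_width": opening from 0.0 (shut) to 1.0 (fully open); "gripper_force": force on a finger pad.
Only numpy, scipy, OpenCV 4.12 (cv2) and the standard library are available. Lean on these libraries where they do the work, as an engineer would, in place of code of your own. Each camera call takes 0.05 s, during which the arm holds its last target. There are 200 camera calls.

### The job

Lock the analyser's cartridge bay by pushing with the fingertips; nothing needs gripping. Push the steel stud on the orange disc round until the disc's slot lines up with the steel locking bar, then push the bar by its blue post all the way home, through the disc, the lid's brass ring and the keeper. Lift nothing, keep the bay lid shut, and leave the cartridges, vial, bottle, jar, box and rack where they stand.

Things in the scene. Friction and masses are not known exactly. Their poses are not given: they have to be found in the camera images.
- analyser: White flat-topped analyser, 280 (x) by 340 (y) by 90 mm high, fixed. Origin: centre of its underside, z up; deck 90 mm above it. The lock runs along its y at x = -70 mm: guide rails y -150 to 1 (16 mm high), disc at y 45, the lid's brass ring at y 99 and the keeper at y 107 to 125 (both 26 mm high, heights above the deck). The bar is pushed towards this body's +y.
- disc_axis (a point): Point on the vertical axis of the orange disc, on its upper face, 24 mm above the deck, at (-70, 45, 114) mm in the analyser's frame. The disc is 76 mm in diameter; a 14 mm wide slot, open above and at both ends, crosses it through the axis. The bar's line passes through this axis.
- disc (a joint): Angle of the orange disc, rad, positive anticlockwise seen from above. 0: slot along the bar (the bar enters within about 0.1 rad); the stud is then on the analyser's -x side of the axis. Range -0.8 to 2.0, no click or stop at 0, stays where it is left; about 2 N on the stud turns it. Starts at 0.6 to 1.6, so it must be turned clockwise.
- disc_stud (a point): Centre of the top of the upright round steel stud on the disc, by which it is pushed round: 12 mm in diameter, standing from 24 to 56 mm above the deck, axis 28 mm from the disc's axis, on the line through the axis at right angles to the slot. Turns with the disc.
- bolt (a joint): Travel of the steel locking bar, m. Starts at 0 to 0.007 (nose 10 to 3 mm short of the disc); 0.126 is fully home at the end stop, nose in the keeper. Needs about 3 N, stays where it is left; a disc not lined up blocks it. Captive in its guide, 9 mm wide, 8 to 18 mm above the deck, nose tapered to 4 mm over the last 16 mm.
- bolt_post (a point): Centre of the top of the blue upright round post near the rear end of the bar, by which it is pushed: 12 mm in diameter, standing from 18 to 60 mm above the deck, 136 mm behind the bar's nose. Moves with the bar, along the analyser's y.
- bay_lid (a joint): Opening angle of the grey cartridge bay lid, rad: 0 shut, grows as it is lifted; starts shut and stays so unless lifted. In the analyser's frame it covers x -20 to 125, y -22 to 142 mm, 10 mm thick on the deck, with a black handle along y at x = 90, y 30 to 90 mm, up to 37 mm above the deck.
- cartridge_a: White test cartridge, 30 by 60 by 53 mm, with a black round mark, standing loose on the deck behind the bar. Origin: centre of its underside.
- vial: Small capped vial, 26 mm in diameter, 50 mm high, loose on the deck near the rear right corner. Origin: centre of its underside.
- cartridge_b: White test cartridge with a blue round mark, 30 by 60 by 53 mm, loose on the table. Origin: centre of its underside.
- reagent: Reagent bottle, 60 mm in diameter, 120 mm high, loose on the table. Origin: centre of its underside.
- jar: Amber jar with an orange cap, 64 mm in diameter, 70 mm high, loose on the table. Origin: centre of its underside.
- tip_box: Clear box with a blue lid, 89 by 124 by 62 mm, loose on the table. Origin: centre of its underside.
- tube_rack: Green rack with five capped tubes, 60 by 160 by 82 mm, loose on the table. Origin: centre of its underside.

How it is judged (in metres and radians):
On the way, in this order (a step that is already met when the one before it is completed fails the run):
1. the disc's slot is lined up with the bar (within 0.2 rad) (value of joint disc between -0.2 and 0.2 rad), for 0.2 s.
2. the bar is pushed through to its end stop (within 6 mm) (value of joint bolt above 0.12 m), for 0.2 s.
At the end, for the whole second after the job is handed in: The bar is fully home (travel over 120 of 126 mm) and at rest, the disc's slot lies along it (within 0.2 rad), the bay lid is shut (under 0.03 rad), and every loose thing is within 30 mm of where it stood (all of step 1 and value of joint bolt above 0.12 m and value of joint bay_lid below 0.03 rad and velocity of joint bolt between -0.01 and 0.01 m/s and distance of each of cartridge_a, cartridge_b, vial, reagent, jar, tip_box, tube_rack from where it was at the start of the episode below 0.03 m); the robot touches nothing.
It fails at once if the bay lid is lifted (over 0.06 rad) (value of joint bay_lid above 0.06 rad).
It fails at once if a cartridge, vial, bottle, jar, box or rack is pushed or lifted more than 30 mm from its place (distance of any of cartridge_a, cartridge_b, vial, reagent, jar, tip_box, tube_rack from where it was at the start of the episode above 0.03 m).
It fails at once if a loose thing is tipped over (angle between any of cartridge_a, cartridge_b, vial, reagent, jar, tip_box, tube_rack's own z axis and vertical above 0.5 rad).
It also fails if it takes over 58 s, if anything falls off the work surface, if the arm or the gripper's body presses on something with over 40 N, if the wrist force passes 120 N, or if a joint passes its speed limit or range.

## Working session

There is one attempt and no reset: what is moved stays moved. The work goes in short steps, Python scripts to look and compute and a tool call to move; the robot and the scene stay as the last step left them, time stands still between calls to the robot, and variables do not carry over. Pictures are saved under pics/ and viewed, at most 10 in all, crops included, and the job is handed in when it is done.

Besides the shell and the picture viewer there is one more tool, called after "Emit:" in YAML: its name, and indented under it one key for each argument. arm_command: Moves the arm, as the interface text tells. Its arguments: {"type":"object","properties":{"deltas":{"type":"array"}},"required":["deltas"]}

```bash
mkdir -p pics
cat > h.py <<'E'
import numpy as np,cv2
from station import sense,capture,finish_job,tip_reach
def cam(n):
    c=capture(n);f=210/np.tan(np.radians(c['fovy'])/2)
    K=np.array([[f,0,c['cx']],[0,f,c['cy']],[0,0,1.]])
    R=cv2.Rodrigues(np.array(c['rvec'],float))[0];t=np.array(c['tvec'],float).ravel()
    return c['pixels'],K,R,t
def ray(C,u,v,z):
    _,K,R,t=C;o=-R.T@t;d=R.T@np.linalg.inv(K)@[u,v,1.]
    return o+d*(z-o[2])/d[2]
def proj(C,p):
    _,K,R,t=C;q=K@(R@np.array(p)+t);return q[:2]/q[2]
E
python3 - <<'E'
from h import *
s=sense();print(s['tcp_pos'],s['ee_rot'],tip_reach,s['time_s'])
for n in('top','side'):
    C=cam(n);cv2.imwrite(f'pics/{n}0.png',C[0]);print(n,-C[2].T@C[3],C[1][0,0])
E
```

```text
[ 0.1495687  -0.60625742  0.24047535] [[-9.70940786e-01 -2.39319104e-01 -5.96550288e-04]
 [-2.39319835e-01  9.70938528e-01  2.09583508e-03]
 [ 7.76402865e-05  2.17769807e-03 -9.99997626e-01]] 0.019 0.0
top [0.39073075 0.02534905 1.36105943] 520.2875841983702
side [ 0.51374029 -0.93895875  0.66627354] 424.3386584794084
```

View pics/top0.png

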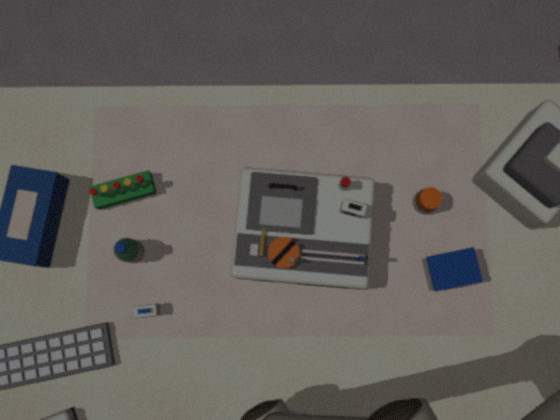

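View pics/side0.png

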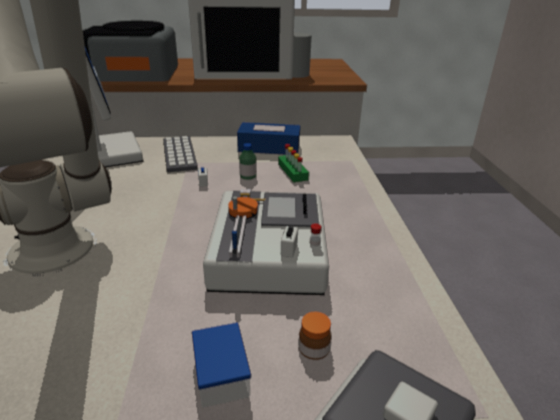

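The top view shows the analyser centred near (304,228), the orange disc at (284,253) with its slot turned about 40° anticlockwise, and the blue post at (361,258). The bar pushes towards image left (+y), and the side view agrees. Next I'll measure the disc and post and take an enlarged crop.

Run:
```python
from h import *
C=cam('top');im=C[0];hsv=cv2.cvtColor(im,cv2.COLOR_BGR2HSV)
cv2.imwrite('pics/crop1.png',cv2.convertScaleAbs(cv2.resize(im[160:295,225:385],None,fx=5,fy=4.4*5/4.4,interpolation=cv2.INTER_CUBIC)[100:],alpha=1.5))
def big(m):
    cs=cv2.findContours(m,0,2)[0];return sorted(cs,key=cv2.contourArea)[::-1]
box=np.zeros(im.shape[:2],np.uint8);box[165:290,228:380]=255
o=cv2.inRange(hsv,(3,150,90),(14,255,255))&box
pts=np.vstack([c for c in big(o) if cv2.contourArea(c)>20]);print('orange',cv2.minEnclosingCircle(pts))
e=cv2.minEnclosingCircle(pts);print(ray(C,*e[0],.114), e[1]*2/C[1][0,0]*(1.361-.114))
ys,xs=np.nonzero(o);M=np.c_[xs,ys]
b=cv2.inRange(hsv,(100,120,40),(130,255,255))&box
for c in big(b)[:3]:
    x=c.reshape(-1,2);print('blue',cv2.boundingRect(c),ray(C,*x.mean(0),.15))
w=cv2.inRange(cv2.cvtColor(im,cv2.COLOR_BGR2GRAY),85,255)&box
w=cv2.inRange(hsv,(0,0,100),(180,60,255))&box
g=big(w)
r=cv2.minAreaRect(np.vstack([c for c in g if cv2.contourArea(c)>100]));print('body',r)
q=[ray(C,*p,.09) for p in cv2.boxPoints(r)];print(np.round(q,4))
# dark slot in disc
m=np.zeros_like(o);cv2.circle(m,tuple(int(round(v)) for v in e[0]),int(e[1]-2),255,-1)
d=m&cv2.inRange(cv2.cvtColor(im,cv2.COLOR_BGR2GRAY),0,55)
r=cv2.minAreaRect(big(d)[0]);print('slot',r)
```

```text
orange ((283.1525573730469, 252.07627868652344), 15.691344261169434)
[0.49420157 0.01616377 0.114     ] 0.07521650290320181
blue (358, 257, 6, 3) [ 0.47565307 -0.16317401  0.15      ]
body ((303.5, 227.0), (124.0, 151.0), 90.0)
[[ 0.7161  0.1519  0.09  ]
 [ 0.7127 -0.2268  0.09  ]
 [ 0.4043 -0.2154  0.09  ]
 [ 0.408   0.1504  0.09  ]]
slot ((283.0000305175781, 252.00003051757812), (5.656853675842285, 25.455841064453125), 45.0)
```

View pics/crop1.png

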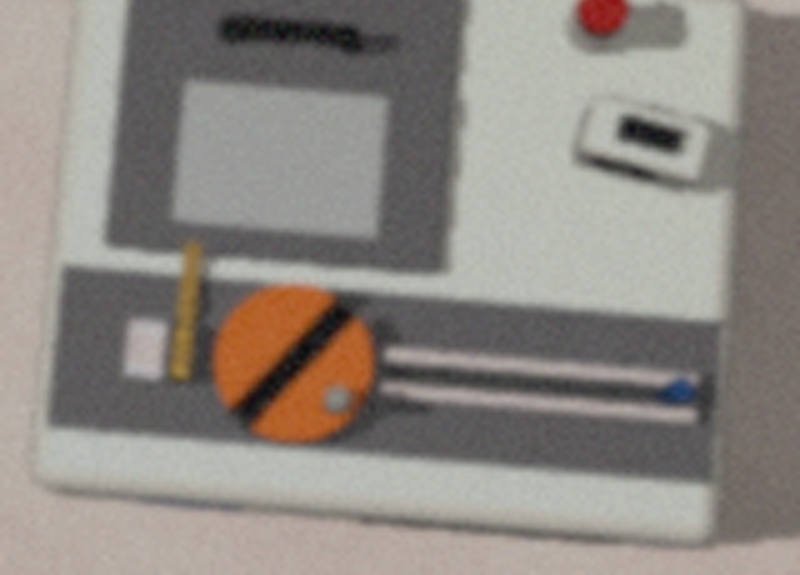

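The crop shows the slot running from (242,412) to (345,308), the stud top at (336,399), the post at (679,389) and the body edges tilted about 4.7°. The full image position is 225+x/5, 180+y/5.

```bash
cat >> h.py <<'E'
def cr(x,y):return 225+x/5,180+y/5
yaw=np.radians(-4.7)
def frame():
    u=np.array([np.cos(yaw),np.sin(yaw)]);v=np.array([-np.sin(yaw),np.cos(yaw)]);return u,v
E
python3 - <<'E'
from h import *
C=cam('top');u,v=frame()
P=lambda x,y,z:ray(C,*cr(x,y),z)
ax=P(294,363,.114);st=P(336,399,.146);po=P(679,389,.15)
for a,b,z in(((50,428),(712,480),.09),((65,267),(720,322),.09),((385,372),(700,392),.10),((385,356),(697,372),.106),((385,388),(697,417),.106)):
    d=P(*b,z)-P(*a,z);print('yaw',np.degrees(np.arctan2(-d[0],-d[1])))
print(ax,st,po,np.linalg.norm((st-ax)[:2]))
for n,p in(('stud',st),('post',po)):
    d=(p-ax)[:2];print(n,d@u,d@v,np.degrees(np.arctan2(d[0],d[1])))
a=P(242,412,.114)-P(345,308,.114);print('slot',np.degrees(np.arctan2(-a[0],a[1])))
d=(st-ax)[:2];print('theta',np.degrees(np.arctan2(-(d@v),-(d@u))))
s=sense();R=np.array(s['ee_rot']);t=np.array(s['tcp_pos'])
for lx,ly,z in((-.023,-.065,.20),):
    p=np.r_[ax[:2]+lx*u+ly*v,z];print(p,'tool cm',R.T@(p-t)*100)
E
```

```text
yaw 5.040859187781914
yaw 5.376728118333497
yaw 4.194128334866874
yaw 3.4970250415160757
yaw 5.8710437171272885
[0.49292745 0.01462281 0.114     ] [ 0.4732847  -0.00453143  0.146     ] [ 0.47610814 -0.16427629  0.15      ] 0.027435792063629182
stud -0.018007231379102973 -0.02069933100895165 -134.2786005181318
post -0.0021040348566941343 -0.17967567838430135 -174.62908667219796
slot 44.74150270635566
theta 48.9786005181318
[ 0.46467879 -0.04827404  0.2       ] tool cm [-43.95443551  46.65316921   4.14478435]
```

Emit:
arm_command:
  deltas:
    - [0, 0, 0.11, -22, 23.4, 2, 1]
    - [0, 0, 0.22, -22, 23.4, 2, 1]
    - [0, 0, 0.33, -22, 23.4, 2, 1]
    - [0, 0, 0.33, -44, 46.7, 2, 1]
    - [0, 0, 0.33, -44, 46.7, 2, 1]
    - [0, 0, 0.33, -44, 46.7, 2, 1]
    - [0, 0, 0.33, -44, 46.7, 2, 1]
    - [0, 0, 0.33, -44, 46.7, 2, 1]

```text
time_s: 0.87
tcp_pos: [0.3137, -0.3149, 0.2289]
ee_rot: [[-0.996, 0.088, 0.0], [0.088, 0.996, -0.0], [-0.0, -0.0, -1.0]]
wrist_force: [0.5, -1.0, 1.4]
gripper_width: 0.476
gripper_force: 0.0
```

Run:
```python
from h import *
s=sense();print(s['tcp_pos'],s['ee_rot'],s['gripper_width'],s['time_s'])
```

```text
[ 0.31365874 -0.31488164  0.22889916] [[-9.96079172e-01  8.84654344e-02  3.87101519e-04]
 [ 8.84654004e-02  9.96079245e-01 -1.04124180e-04]
 [-3.94795179e-04 -6.94708364e-05 -9.99999920e-01]] 0.47608816675984256 0.8667
```

Emit:
arm_command:
  deltas:
    - [0, 0, 0, -12.7, 27.9, 0.9, 1]
    - [0, 0, 0, -12.7, 27.9, 0.9, 1]
    - [0, 0, 0, -12.7, 27.9, 0.9, 1]
    - [0, 0, 0, -12.7, 27.9, 0.9, 1]
    - [0, 0, 0, -12.7, 27.9, 0.9, 1]
    - [0, 0, 0, -12.7, 27.9, 0.9, 1]
    - [0, 0, 0, -12.7, 27.9, 0.9, 1]
    - [0, 0, 0, -12.7, 27.9, 0.9, 1]

```text
time_s: 1.53
tcp_pos: [0.4666, -0.0463, 0.2199]
ee_rot: [[-0.996, 0.084, 0.002], [0.084, 0.996, 0.0], [-0.002, 0.001, -1.0]]
wrist_force: [0.9, 0.7, 0.2]
gripper_width: 0.01
gripper_force: 0.0
```

Emit:
arm_command:
  deltas:
    - [0, 0, 0, 0, 0, 0, 1]
    - [0, 0, 0, 0, 0, 0, 1]
    - [0, 0, 0, 0, 0, 0, 1]

```text
time_s: 1.78
tcp_pos: [0.4637, -0.0505, 0.2196]
ee_rot: [[-0.996, 0.088, -0.001], [0.088, 0.996, -0.0], [0.001, -0.0, -1.0]]
wrist_force: [-0.2, -1.1, -0.8]
gripper_width: 0.011
gripper_force: 0.0
```

```bash
cat > look.py <<'E'
from h import *
import sys
s=sense();t=np.array(s['tcp_pos']);yaw=np.radians(-5)
u=np.array([np.cos(yaw),np.sin(yaw)]);v=np.array([-np.sin(yaw),np.cos(yaw)])
d=t[:2]-[.4929,.0146];print('tcp rel axis u,v',d@u,d@v,'z',t[2],s['gripper_width'],s['time_s'])
W=cam('wrist');T=cam('top')
im=np.hstack([cv2.resize(W[0],(400,300)),cv2.resize(T[0][160:295,205:385],(400,300),interpolation=cv2.INTER_CUBIC)])
cv2.imwrite(f'pics/{sys.argv[1]}.png',cv2.convertScaleAbs(im,alpha=1.4))
a=np.r_[.4929,.0146,.114]
for l in((0,0,0),(-.018,-.021,.032),(0,-.18,.036)):print('wrist px',proj(W,a+np.r_[l[0]*u+l[1]*v,l[2]]))
E
python3 look.py a1
```

```text
tcp rel axis u,v -0.023374682036556 -0.0673591917495918 z 0.21964601026809621 0.011199236992991473 1.7833
wrist px [366.27737805 237.17416123]
wrist px [348.54418495 231.66777647]
wrist px [116.00805252 258.42043134]
```

View pics/a1.png

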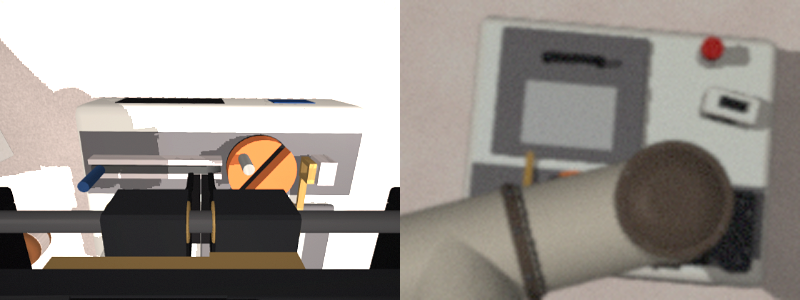

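The wrist view has the disc centre at (262,168) and the stud at about (247,165), both as predicted. The fingers are closed and stand on the post side (−y) of the stud. Descending.

Emit:
arm_command:
  deltas:
    - [0, 0, 0, 0, 0, 4, 1]
    - [0, 0, 0, 0, 0, 7.8, 1]
    - [0, 0, 0, 0, 0, 7.8, 1]
    - [0, 0, 0, 0, 1.5, 7.8, 1]
    - [0, 0, 0, 0, 2.5, 7.8, 1]
    - [0, 0, 0, 0, 2.5, 7.8, 1]
    - [0, 0, 0, 0, 2.5, 7.8, 1]

```text
time_s: 2.47
tcp_pos: [0.4673, -0.0249, 0.1434]
ee_rot: [[-0.996, 0.087, 0.003], [0.087, 0.996, 0.0], [-0.002, 0.001, -1.0]]
wrist_force: [0.1, 0.2, 0.4]
gripper_width: 0.005
gripper_force: 0.0
```

```bash
python3 look.py a2
```

```text
tcp rel axis u,v -0.022020193293591638 -0.041571234759233106 z 0.14336298007638285 0.005465773645384378 2.4667
wrist px [352.89307722 288.32687635]
wrist px [324.22703581 292.00295457]
wrist px [-12.97930001 329.94595922]
```

View pics/a2.png

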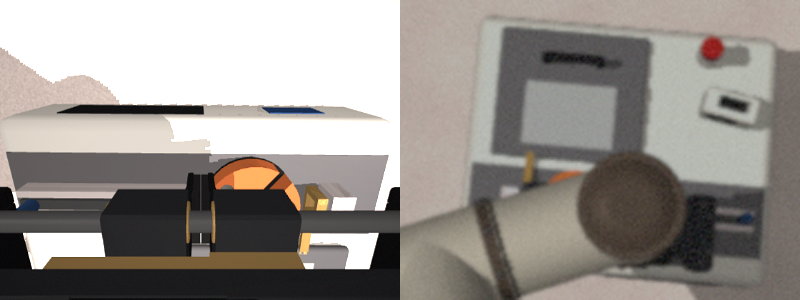

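The stud shows just right of the fingertips at about (225,185), not yet moved. Now a slow push.

Emit:
arm_command:
  deltas:
    - [0, 0, 0, 0, 0.4, 0, 1]
    - [0, 0, 0, 0, 0.8, 0, 1]
    - [0, 0, 0, 0, 1.1, 0, 1]
    - [0, 0, 0, 0, 1.4, 0, 1]
    - [0, 0, 0, 0, 1.6, 0, 1]
    - [0, 0, 0, 0, 1.6, 0, 1]
    - [0, 0, 0, 0, 1.6, 0, 1]

```text
time_s: 3.15
tcp_pos: [0.4641, -0.0113, 0.1411]
ee_rot: [[-0.996, 0.089, -0.009], [0.089, 0.996, -0.004], [0.009, -0.005, -1.0]]
wrist_force: [-3.8, -5.8, 2.3]
gripper_width: 0.005
gripper_force: 3.2
```

```bash
python3 look.py a3
```

```text
tcp rel axis u,v -0.026395931864798716 -0.028263188793486115 z 0.14110948942699067 0.005398761153691161 3.15
wrist px [330.26662916 298.01353503]
wrist px [295.83435213 302.92947331]
wrist px [-41.72874498 340.5089946 ]
```

View pics/a3.png

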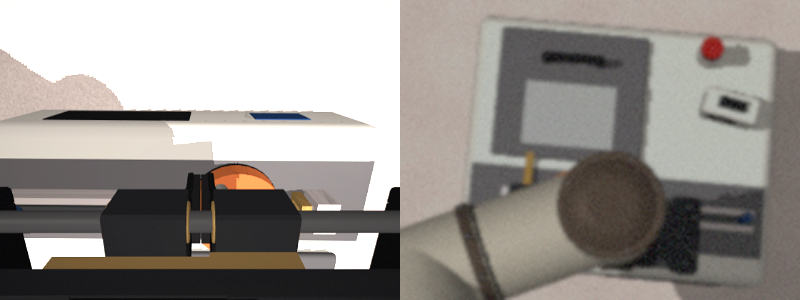

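Contact: about 7 N, with the stud hidden behind the fingers. The side camera should show the slot.

Emit:
arm_command:
  deltas:
    - [0, 0, 0, 0, 0.2, 0, 1]
    - [0, 0, 0, 0, 0.3, 0, 1]
    - [0, 0, 0, 0, 0.3, 0, 1]

```text
time_s: 3.5
tcp_pos: [0.4655, -0.0076, 0.1412]
ee_rot: [[-0.996, 0.089, -0.007], [0.089, 0.996, -0.003], [0.006, -0.003, -1.0]]
wrist_force: [-3.3, -3.7, 1.6]
gripper_width: 0.005
gripper_force: 2.1
```

```bash
python3 look.py x
python3 - <<'E'
from h import *
C=cam('side');cv2.imwrite('pics/s3.png',cv2.convertScaleAbs(cv2.resize(C[0][170:280,190:340],None,fx=5,fy=5,interpolation=2),alpha=1.3))
E
```

```text
tcp rel axis u,v -0.025406187063166417 -0.0244853093995581 z 0.14117646250910063 0.005425867215717871 3.5
wrist px [323.57125188 296.22666301]
wrist px [287.71037434 300.9585991 ]
wrist px [-50.4588086 338.7950335]
```

View pics/s3.png

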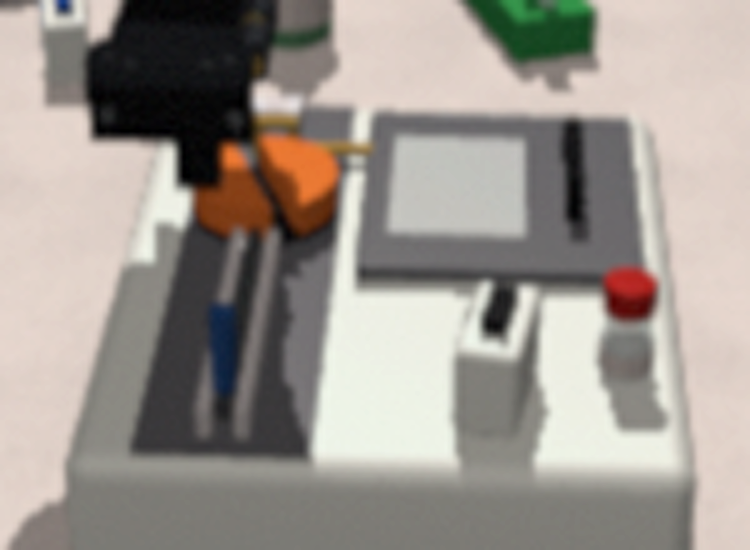

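The side view shows the slot on the disc running from about (250,148) to (280,205). It is still turned anticlockwise, so I'll measure its angle.

```bash
cat > slot.py <<'E'
from h import *
C=cam('side');im=C[0]
hsv=cv2.cvtColor(im,cv2.COLOR_BGR2HSV)
yaw=np.radians(-5);u=np.array([np.cos(yaw),np.sin(yaw)]);v=np.array([-np.sin(yaw),np.cos(yaw)])
a=np.array([.4929,.0146])
H=5;xs,ys=np.meshgrid(np.arange(-45,46)/1000,np.arange(45,-46,-1)/1000)   # rectify upper-face plane, 1 mm grid (u right, v up)
pts=np.c_[(a+xs.ravel()[:,None]*u+ys.ravel()[:,None]*v),np.full(xs.size,.114)]
q=(C[1]@(C[2]@pts.T+C[3][:,None]));q=(q[:2]/q[2]).astype(np.float32).reshape(2,91,91)
r=cv2.remap(hsv,q[0],q[1],cv2.INTER_LINEAR)
o=(r[...,0]<15)&(r[...,1]>140)&(r[...,2]>60)
for j in range(15,85,3):print('%4d'%(45-j),''.join('#' if k else '.' for k in o[j]))
E
python3 slot.py
```

```text
30 ...........................########..........####################################..........
  27 ...........................#########..........#####################################........
  24 ...........................##########.........########################################.....
  21 ...........................###########.........#########################################...
  18 ...........................############.........########################################...
  15 ...........................#############........########################################...
  12 ............................#############........########################################..
   9 ............................##############.......#########################################.
   6 .............................##############.......########################################.
   3 .............................################.......######################################.
   0 ..............................#################......#####################################.
  -3 ..............................
[... 525 characters left out ...]
####################.
 -21 ....................###################################......#############################.
 -24 ....................####################################......############################.
 -27 ....................#####################################......###########################.
 -30 .....................#####################################......##########################.
 -33 .....................######################################......#########################.
 -36 .....................######################################.......########################.
 -39 ......................######################################.......######################..
```

θ ≈ 20° now, which means the finger face is about 9 mm ahead of the TCP. About 9 mm more push is needed.

Emit:
arm_command:
  deltas:
    - [0, 0, 0, 0, 0.3, 0, 1]
    - [0, 0, 0, 0, 0.6, 0, 1]
    - [0, 0, 0, 0, 0.8, 0, 1]
    - [0, 0, 0, 0, 0.8, 0, 1]
    - [0, 0, 0, 0, 0.8, 0, 1]

```text
time_s: 4.12
tcp_pos: [0.4684, 0.0016, 0.1417]
ee_rot: [[-0.996, 0.088, -0.001], [0.088, 0.996, -0.0], [0.001, -0.001, -1.0]]
wrist_force: [-2.1, -2.3, 0.3]
gripper_width: 0.004
gripper_force: 1.3
```

```bash
cat >> slot.py <<'E'
s=sense();d=np.array(s['tcp_pos'][:2])-a;print(d@u,d@v)
E
python3 slot.py
```

```text
30 .............................###################..........#######################..........
  27 .............................##################..........##########################........
  24 .............................##################..........############################......
  21 .............................##################..........###############################...
  18 ..............................##################.........###############################...
  15 ..............................##################........################################...
  12 ...............................#################.........################################..
   9 ...............................#################..........################################.
   6 ................................###############...........################################.
   3 ................................###############...........################################.
   0 ................................###############............###############################.
  -3 ..............................
[... 568 characters left out ...]
....############################...........###############################.
 -24 ....................############################...........###############################.
 -27 ....................############################...........###############################.
 -30 .....................###########################...........###############################.
 -33 .....................###########################............##############################.
 -36 .....................###########################............##############################.
 -39 ......................##########################.............############################..
-0.02303664104314878 -0.015001807473536133
```

The slot now lies along the bar to within about 2°. I'll back off, rise, cross to behind the post and check from above.

Emit:
arm_command:
  deltas:
    - [0, 0, 0, 0, -1.5, 0, 1]
    - [0, 0, 0, 0, -3, -2, 1]
    - [0, 0, 0, 0, -4, -6, 1]
    - [0, 0, 0, -1, -7, -6.5, 1]
    - [0, 0, 0, -2.2, -11, -6.5, 1]
    - [0, 0, 0, -2.2, -15, -6.5, 1]
    - [0, 0, 0, -2.2, -19, -6.5, 1]
    - [0, 0, 0, -2.2, -20, -6.5, 1]

```text
time_s: 4.83
tcp_pos: [0.4742, -0.2031, 0.2073]
ee_rot: [[-0.996, 0.092, 0.003], [0.092, 0.996, -0.001], [-0.003, -0.0, -1.0]]
wrist_force: [-0.8, -0.1, -0.7]
gripper_width: 0.007
gripper_force: 0.0
```

Emit:
arm_command:
  deltas:
    - [0, 0, 0, 0, 0, 0, 1]
    - [0, 0, 0, 0, 0, 0, 1]
    - [0, 0, 0, 0, 0, 0, 1]

```text
time_s: 5.08
tcp_pos: [0.4739, -0.1986, 0.207]
ee_rot: [[-0.996, 0.087, 0.001], [0.087, 0.996, 0.0], [-0.001, 0.0, -1.0]]
wrist_force: [0.5, 0.5, -0.8]
gripper_width: 0.008
gripper_force: 0.0
```

```bash
python3 look.py a4
```

```text
tcp rel axis u,v -0.00033084349624368 -0.2140518056020184 z 0.20703591389845402 0.00797896626807719 5.0833
wrist px [573.72055746 214.83050456]
wrist px [589.25069433 205.19743435]
wrist px [334.38148407 234.29139268]
```

View pics/a4.png

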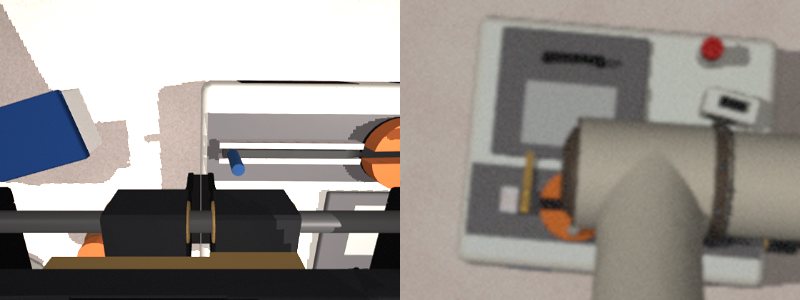

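The wrist view shows the slot aligned with the bar at (385,155), and the post top at (238,168) as predicted, with the fingers behind it. Lowering and starting the push.

Emit:
arm_command:
  deltas:
    - [0, 0, 0, 0, 0, 3.5, 1]
    - [0, 0, 0, 0, 0, 6.9, 1]
    - [0, 0, 0, 0, 0, 6.9, 1]
    - [0, 0, 0, 0, 1.5, 6.9, 1]
    - [0, 0, 0, 0, 2.2, 6.9, 1]
    - [0, 0, 0, 0, 3, 6.9, 1]
    - [0, 0, 0, 0, 3.8, 6.9, 1]
    - [0, 0, 0, 0, 4.6, 6.9, 1]

```text
time_s: 5.85
tcp_pos: [0.4779, -0.153, 0.1389]
ee_rot: [[-0.996, 0.087, 0.002], [0.087, 0.996, -0.001], [-0.002, -0.0, -1.0]]
wrist_force: [0.1, -2.9, -0.1]
gripper_width: 0.008
gripper_force: 2.1
```

Emit:
arm_command:
  deltas:
    - [0, 0, 0, 0, 0.8, 0, 1]
    - [0, 0, 0, 0, 1.6, 0, 1]
    - [0, 0, 0, 0, 2.4, 0, 1]
    - [0, 0, 0, 0, 3.2, 0, 1]
    - [0, 0, 0, 0, 4, 0, 1]

```text
time_s: 6.27
tcp_pos: [0.4816, -0.1129, 0.1384]
ee_rot: [[-0.996, 0.088, 0.002], [0.088, 0.996, -0.0], [-0.002, -0.0, -1.0]]
wrist_force: [0.1, -2.8, 3.9]
gripper_width: 0.007
gripper_force: 1.7
```

```bash
python3 look.py a5;python3 slot.py|tail -26
```

```text
tcp rel axis u,v -0.0001628180610419995 -0.1280322232982037 z 0.1383968377603748 0.006908242921992789 6.2667
wrist px [517.84512571 257.89302346]
wrist px [526.66705068 254.46109153]
wrist px [161.8961382  295.73538044]
  30 .......................................................................##########..........
  27 .......................................................................############........
  24 .......................................................................###############.....
  21 .......................................................................#################...
  18 ......................................................................##################...
  15 ......................................................................##################...
  12 ......................................................................###################..
   9 ......................................................................####################.
   6 ......................................................................####################.
   3 ..
[... 790 characters left out ...]
......................................................####################.
 -24 .....................................................................#####################.
 -27 ....................................................................######################.
 -30 ....................................................................######################.
 -33 ....................................................................######################.
 -36 .....................................................................#####################.
 -39 .....................................................................###################...
-0.0010824558945338586 -0.1278279568458249
```

The push is steady at 3 N and the nose is already inside the disc. Continuing.

Emit:
arm_command:
  deltas:
    - [0, 0, 0, 0, 0.8, 0, 1]
    - [0, 0, 0, 0, 1.6, 0, 1]
    - [0, 0, 0, 0, 2.4, 0, 1]
    - [0, 0, 0, 0, 3.2, 0, 1]
    - [0, 0, 0, 0, 4, 0, 1]
    - [0, 0, 0, 0, 4.6, 0, 1]

```text
time_s: 6.92
tcp_pos: [0.4848, -0.0669, 0.1377]
ee_rot: [[-0.996, 0.088, -0.0], [0.088, 0.996, -0.0], [0.0, -0.0, -1.0]]
wrist_force: [1.5, -3.1, -1.3]
gripper_width: 0.004
gripper_force: 1.3
```

Emit:
arm_command:
  deltas:
    - [0, 0, 0, 0, 0.4, 0, 1]
    - [0, 0, 0, 0, 0.8, 0, 1]
    - [0, 0, 0, 0, 1.1, 0, 1]
    - [0, 0, 0, 0, 1.1, 0, 1]

```text
time_s: 7.25
tcp_pos: [0.4854, -0.0586, 0.1378]
ee_rot: [[-0.996, 0.087, -0.002], [0.087, 0.996, -0.004], [0.001, -0.004, -1.0]]
wrist_force: [1.0, -12.8, -2.2]
gripper_width: 0.001
gripper_force: 5.9
```

```bash
python3 slot.py|tail -1
```

```text
-0.0010569209364921465 -0.07357215543135157
```

The TCP is at −73.6 mm (expected −73 mm) and the force is rising, so this looks like the end stop. One more nudge to confirm, then retreat.

Emit:
arm_command:
  deltas:
    - [0, 0, 0, 0, 0.3, 0, 1]
    - [0, 0, 0, 0, 0.4, 0, 1]
    - [0, 0, 0, 0, 0.4, 0, 1]
    - [0, 0, 0, 0, 0.4, 0, 1]

```text
time_s: 7.63
tcp_pos: [0.4854, -0.0579, 0.1378]
ee_rot: [[-0.996, 0.089, -0.003], [0.089, 0.996, -0.008], [0.003, -0.008, -1.0]]
wrist_force: [4.2, -26.2, -4.0]
gripper_width: 0.004
gripper_force: 12.8
```

Emit:
arm_command:
  deltas:
    - [0, 0, 0, 0, -1.5, 0, 1]
    - [0, 0, 0, 0, -3, 0, 1]
    - [0, 0, 0, 0, -3, -4, 1]
    - [0, 0, 0, 0, -3, -8, 1]
    - [0, 0, 0, 0, -7, -10, 1]
    - [0, 0, 0, 0, -11, -10, 1]
    - [0, 0, 0, 0, -15, -10, 1]
    - [0, 0, 0, 0, -19, -10, 1]

```text
time_s: 8.3
tcp_pos: [0.4696, -0.243, 0.2389]
ee_rot: [[-0.996, 0.087, 0.003], [0.087, 0.996, 0.001], [-0.003, 0.001, -1.0]]
wrist_force: [1.0, -0.0, -1.1]
gripper_width: 0.01
gripper_force: 0.0
```

Emit:
arm_command:
  deltas:
    - [0, 0, 0, 0, -4, 0, 1]
    - [0, 0, 0, 0, -8, 0, 1]
    - [0, 0, 0, 0, -12, 0, 1]
    - [0, 0, 0, 0, -16, 0, 1]
    - [0, 0, 0, 0, -20, 0, 1]
    - [0, 0, 0, 0, -20, 0, 1]
    - [0, 0, 0, 0, -20, 0, 1]
    - [0, 0, 0, 0, -20, 0, 1]

```text
time_s: 8.97
tcp_pos: [0.4519, -0.441, 0.2374]
ee_rot: [[-0.996, 0.089, -0.0], [0.089, 0.996, 0.001], [0.0, 0.001, -1.0]]
wrist_force: [-0.3, 0.3, -0.7]
gripper_width: 0.004
gripper_force: 0.0
```

Run:
```python
from h import *
C=cam('top');cv2.imwrite('pics/end.png',cv2.convertScaleAbs(cv2.resize(C[0][160:295,225:385],None,fx=4.4,fy=4.4,interpolation=2),alpha=1.5))
p=ray(C,225+0,160,.15)
hsv=cv2.cvtColor(C[0],cv2.COLOR_BGR2HSV);m=cv2.inRange(hsv,(100,120,40),(130,255,255));m[:230]=0;m[275:]=0;m[:,:270]=0;m[:,375:]=0
ys,xs=np.nonzero(m);print(len(xs),ray(C,xs.mean(),ys.mean(),.15)-[.4929,.0146,0])
```

```text
11 [-0.00567509 -0.05583853  0.15      ]
```

View pics/end.png

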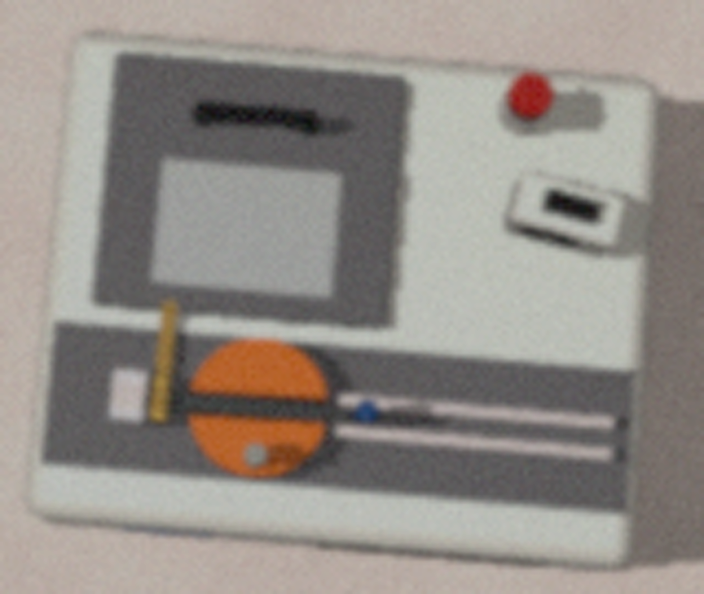

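The final view shows the slot along the bar, the post at (367,411) about 56 mm from the axis (58 mm expected at home), and the lid, vial and cartridge in place.

```bash
python3 -c "
from station import finish_job
print(finish_job())"
```

```text
the job is handed in; nothing more can be done
None
```

The job is handed in: the disc's slot is lined up and the bar is pushed to its end stop, with the lid shut and nothing seen to have moved in the final top-view crop of the analyser; the objects on the table were not re-checked, and no verdict was returned.

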